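# Fill the punch rack and carry it up

### The arm

A 6-joint arm with a two-finger parallel gripper is mounted at the origin on the work surface. World frame = base frame: x ahead of the robot, y to its left, z up, the work surface at z = 0. Lengths are in mm, angles in rad, forces in N, time in s.
With the tool pointing down it reaches from about 375 to 900 mm from the base axis. Payload 3.1 kg.
Tool frame: the origin (TCP) lies on the front face of the gripper's body, between the roots of the fingers; the fingertips stand env.tcp_to_tips ahead of it and the grasp point (between the pads) lies 51 mm ahead of it (env.tcp_to_tips is the distance from the TCP to the fingertips, in mm); z points along the fingers, y is the line along which they close (so a half turn about z gives the same grasp; the last joint's range is limited). The gripper opens to 87 mm and grips with 3 to 60 N. Pads are 19 mm wide; open, the fingers measure 117 mm over their backs; the gripper's body (75 mm by 190 mm) begins 51 mm behind the grasp point.
Start: joints at [-1.421, 0.527, 1.433, -0, 1.181, -0.178], TCP at [201.84, -591.488, 292.248] pointing down, gripper open.
Joint ranges: [-3.08, 3.08], [-0.75, 2.2], [0.22, 2.44], [-1.43, 4.57], [0, 2.65], [-2.85, 2.85]. Speed limits (rad/s): [2.79, 2.79, 3.14, 3.14, 3.14, 3.14].

### API

Orientations are given as a unit quaternion [x, y, z, w].
In Python, from rig import env, capture, camera_params, workorder, masks_of, pinpoint gives the robot as it stands.
- The arm moves only by the shell command python3 -m jog 'ROWS' [FORCE]. ROWS is JSON, a list of rows, each an object with "grip": the finger opening in m, from 0 to 0.087; "linear": the shift along the world's x, y, z in m, a list of three; "twist": the turn about the world's z in rad. In form: [{"grip": grip, "linear": [x, y, z], "twist": twist}, ...]. A call has 1 to 8 rows; each row is the pose to reach, as a shift and turn from the pose commanded when the call began; what a row does not reach only later rows make up. A row lasts 1/8 s, in which the tool goes at most 62.5 mm and 10.7 degrees, less where a joint would pass 70% of its speed; a pose out of reach is approached as far as the arm can. A call with a gripper value outside its range is refused whole. The fingers move at their own pace and stop on an object; FORCE is the grip in N (left out, the last holds). Time passes only in rows, so rows that repeat a pose let the fingers close. It gives the time, the measured TCP pose, the force, the opening and the grip force at its end, in the units of the state.
- env.get_obs(): the state, without advancing time (a new reading comes with each control period).
- capture(name): name is "scene" or "top"; returns the picture (480x640x3 uint8, red, green, blue); there is no depth.
- camera_params(name): a dict with "fx", "fy", "cx", "cy" (pixels), "distortion" ([k1, k2, p1, p2, k3] as OpenCV has them; the pictures are not rectified), "extrinsics" (4x4, takes a point from camera to world coordinates). Camera axes: x right, y down, z forward; pixel columns grow to the right and rows downward; lengths in mm; the calibration is good to about 2 mm. A picture is of the moment at which its call begins. camera_params takes no time and is no camera call.
- workorder.job_done(): hands the job in; it is judged then, once.
Trained networks look in the newest picture that a camera, given by its name, has taken for a name from the list of things; names that differ only in an ending like _2 or _b are one class to them, and where a whole thing is asked for, a point or a joint stands for the part that bears it (a point fixed in the world has none). Each returns a list of dicts, best first, with "score" (0 to 1); they miss things now and then, are a little off and sometimes report something else, mostly with a low value. They report only what shows in the picture. A call takes as long as a camera call.
- masks_of(camera, query): "region" (480x640 bool, what is visible of it).
- pinpoint(camera, query): "position" ([x, y, z] in mm, in world coordinates, good to about 4 mm: a listed point, or the origin of a listed thing).
The state is a dict: "clock": time; "q": joint angles; "dq": joint speeds; "joint_efforts": joint torques, N m; "tool_pos": TCP position; "tool_rot": TCP orientation; "ft_force": force on the tool from outside, world axes, zero at the start; "torque": the same for the moment, N m; "opening": finger opening in mm; "grasp_force": force on a finger pad.
Only numpy, scipy, OpenCV 4.12 (cv2) and the standard library are available. Lean on these libraries where they do the work, as an engineer would, in place of code of your own. Each camera call takes 0.05 s, during which the arm holds its last target. There are 200 camera calls.

### The job

Two steel punches, a long one and a short one, were left standing on the jeweller's bench. Stand each, foot down, in the free hole of the rack's row that has punches of its own length and let go of it; then take the rack by its post, lift it at least 10 cm clear of the bench and keep it level and still in the air with all six punches in it. Finish while holding it up, and leave the other things on the bench where they are.

Things in the scene. Friction and masses are not known exactly. Their poses are not given: they have to be found in the camera images.
- rack: Loose brown wooden rack, 0.8 kg full, turned any way round: block 150 (x) by 120 (y) by 36 mm high, a square post in the middle as handle. Origin: centre of its underside, z up. Round blind holes at x = -50, 0, +50 mm: the long row at y = +45, the short row at y = -45; 17 mm wide, 26 mm deep (floor 10 mm above the underside). Long punches in it reach 105 mm, short ones 80 mm above the underside.
- long_hole (a point): Centre of the mouth of the free hole in the long row, in the block's top face (36 mm above its underside), at x = +50, y = +45 mm in the rack.
- short_hole (a point): Centre of the mouth of the free hole in the short row, in the block's top face (36 mm above its underside), at x = -50, y = -45 mm in the rack.
- handle_top (a point): Centre of the top of the rack's handle: a plain square wooden post 24 by 24 mm, sides parallel to the rack's x and y, standing from 36 to 102 mm above the rack's underside. A free aisle runs between the rows along the rack's x.
- punch_long: The long steel punch standing on the bench: a round bar 13 mm in diameter and 95 mm long, its top end slightly tapered, about 0.1 kg. Origin: centre of its foot; z along it, up. It stands loosely and topples if knocked.
- punch_short: The short steel punch standing on the bench: the same bar 13 mm in diameter but 70 mm long, about 0.07 kg. Origin: centre of its foot; z along it, up. The two may stand in either of two spots.
- long_a: Long punch (95 mm) already in the long row, middle hole. Origin: centre of its foot.
- long_b: Long punch (95 mm) already in the long row, hole at x = -50 mm. Origin: centre of its foot.
- short_a: Short punch (70 mm) already in the short row, hole at x = +50 mm. Origin: centre of its foot.
- short_b: Short punch (70 mm) already in the short row, middle hole. Origin: centre of its foot.
- bench_block: Bystander: loose polished steel block 60 x 60 x 22 mm lying flat. Origin: centre of its underside.
- hammer: Bystander: small loose hammer 220 mm long lying on the bench with its handle towards the robot side (-x of its own frame). Origin under its middle.
- solder_block: Bystander: loose white ceramic soldering block 110 x 80 x 22 mm lying flat. Origin: centre of its underside.
- dish: Bystander: loose white ceramic dish 76 mm wide and 26 mm high. Origin: centre of its underside.
- beaker: Bystander: loose glass beaker 80 mm wide and 105 mm high. Origin: centre of its underside.

How it is judged (in metres and radians):
On the way, in this order (a step that is already met when the one before it is completed fails the run):
1. both loose punches stand at the bottom of a hole in the row of their own length, let go, with the rack still standing on the bench (y of punch_long in the frame of rack between 0.035 and 0.055 m and x of punch_long in the frame of rack between -0.06 and 0.06 m and z of punch_long in the frame of rack between 0.005 and 0.016 m and angle between the z axis of each of punch_long, long_a, long_b, punch_short, short_a, short_b and the z axis of rack, either way round below 0.3 rad and y of long_a in the frame of rack between 0.035 and 0.055 m and x of long_a in the frame of rack between -0.06 and 0.06 m and z of long_a in the frame of rack between 0.005 and 0.016 m and y of long_b in the frame of rack between 0.035 and 0.055 m and x of long_b in the frame of rack between -0.06 and 0.06 m and z of long_b in the frame of rack between 0.005 and 0.016 m and y of punch_short in the frame of rack between -0.055 and -0.035 m and x of punch_short in the frame of rack between -0.06 and 0.06 m and z of punch_short in the frame of rack between 0.005 and 0.016 m and y of short_a in the frame of rack between -0.055 and -0.035 m and x of short_a in the frame of rack between -0.06 and 0.06 m and z of short_a in the frame of rack between 0.005 and 0.016 m and y of short_b in the frame of rack between -0.055 and -0.035 m and x of short_b in the frame of rack between -0.06 and 0.06 m and z of short_b in the frame of rack between 0.005 and 0.016 m and height (world z) of rack below 0.005 m and angle between rack's own z axis and vertical below 0.1 rad and contact force between each of punch_long, punch_short and the fingers below 0.1 N), for 0.2 s.
2. the rack is held in the air by the fingers, level and still, with all six punches in it (y of punch_long in the frame of rack between 0.035 and 0.055 m and x of punch_long in the frame of rack between -0.06 and 0.06 m and z of punch_long in the frame of rack between 0.005 and 0.016 m and angle between the z axis of each of punch_long, long_a, long_b, punch_short, short_a, short_b and the z axis of rack, either way round below 0.3 rad and y of long_a in the frame of rack between 0.035 and 0.055 m and x of long_a in the frame of rack between -0.06 and 0.06 m and z of long_a in the frame of rack between 0.005 and 0.016 m and y of long_b in the frame of rack between 0.035 and 0.055 m and x of long_b in the frame of rack between -0.06 and 0.06 m and z of long_b in the frame of rack between 0.005 and 0.016 m and y of punch_short in the frame of rack between -0.055 and -0.035 m and x of punch_short in the frame of rack between -0.06 and 0.06 m and z of punch_short in the frame of rack between 0.005 and 0.016 m and y of short_a in the frame of rack between -0.055 and -0.035 m and x of short_a in the frame of rack between -0.06 and 0.06 m and z of short_a in the frame of rack between 0.005 and 0.016 m and y of short_b in the frame of rack between -0.055 and -0.035 m and x of short_b in the frame of rack between -0.06 and 0.06 m and z of short_b in the frame of rack between 0.005 and 0.016 m and height (world z) of rack above 0.095 m and angle between rack's own z axis and vertical below 0.1 rad and linear speed of rack below 0.03 m/s and angular speed of rack below 0.15 rad/s and contact force between rack and the fingers above 2 N), for 0.5 s.
At the end, for the whole second after the job is handed in: The fingers hold the rack (over 2 N), underside 95 mm or more above the bench, level within 0.10 rad, under 0.03 m/s and 0.15 rad/s, touching no bystander; three long punches in its +y row, three short in its -y row, feet 5 to 16 mm above its underside, leaning under 0.3 rad (all of step 2 and contact force between rack and bench_block below 0.2 N and contact force between rack and hammer below 0.2 N and contact force between rack and solder_block below 0.2 N and contact force between rack and dish below 0.2 N and contact force between rack and beaker below 0.2 N); the arm keeps its last pose, push and grip.
It fails at once if the rack is tipped by more than 0.3 rad (angle between rack's own z axis and vertical above 0.3 rad).
It fails at once if a bystander on the bench is displaced by more than 40 mm (distance of any of bench_block, hammer, solder_block, dish, beaker from where it was at the start of the episode above 0.04 m).
It also fails if it takes over 72 s, if anything falls off the work surface, if the arm or the gripper's body presses on something with over 40 N, if the wrist force passes 120 N, or if a joint passes its speed limit or range.

## Working session

There is one attempt and no reset: what is moved stays moved. The work goes in short steps, Python scripts to look and compute and a shell command to move; the robot and the scene stay as the last step left them, time stands still between calls to the robot, and variables do not carry over. Pictures are saved under pics/ and viewed, at most 12 in all, crops included, and the job is handed in when it is done.

```bash
mkdir -p pics; cat > h.py <<'E'
import numpy as np, cv2
from rig import env, capture, camera_params, workorder, masks_of, pinpoint
def cam(n):
    p=camera_params(n);K=np.array([[p['fx'],0,p['cx']],[0,p['fy'],p['cy']],[0,0,1]]);return K,np.array(p['distortion']),np.array(p['extrinsics'])
def ray(n,uv,z):
    K,d,T=cam(n);q=cv2.undistortPoints(np.array([[uv]],float),K,d)[0,0]
    v=T[:3,:3]@np.array([q[0],q[1],1]);o=T[:3,3];return o+v*(z-o[2])/v[2]
def proj(n,P):
    K,d,T=cam(n);R=T[:3,:3].T;return cv2.projectPoints(np.atleast_2d(np.array(P,float)),cv2.Rodrigues(R)[0],-R@T[:3,3],K,d)[0][:,0]
def save(n,f): cv2.imwrite('pics/'+f,capture(n)[:,:,::-1])
E
python3 - <<'E'
from h import *
np.set_printoptions(precision=1,suppress=True)
save('top','t0.png');save('scene','s0.png')
for c in ('top','scene'):
    print(c,cam(c)[2][:3,3])
    for n in ['rack','long_hole','short_hole','handle_top','punch_long','punch_short','long_a','short_a','bench_block','hammer','solder_block','dish','beaker']:
        print(n,[(np.array(r['position']),round(r['score'],2)) for r in pinpoint(c,n)[:3]])
o=env.get_obs();print(o['clock'],o['tool_pos'],o['tool_rot'],env.tcp_to_tips)
E
```

```text
top [ 302.9    0.5 1426.4]
rack [(array([562.3,  78.8,   0.3]), 0.89), (array([ 649.3, -121.3,    0.2]), 0.68)]
long_hole [(array([618.2,  37.1,  39.3]), 0.85)]
short_hole [(array([507.8, 115.2,  36.7]), 0.9)]
handle_top [(array([562. ,  70.7, 103. ]), 0.7), (array([509.9, 113.8,  36.8]), 0.68), (array([560.4,  79.1,  -0.4]), 0.65)]
punch_long [(array([ 594.1, -380. ,    3.8]), 0.47)]
punch_short [(array([ 596.2, -378.9,    5.8]), 0.75), (array([689.6, 297.4,  -0.1]), 0.54), (array([ 461.1, -172. ,    1.5]), 0.45)]
long_a [(array([602.1,  86.5,   9.6]), 0.57), (array([594.7, 136.5,  10.7]), 0.48)]
short_a [(array([527.4,  15.6,   8.5]), 0.55), (array([517.7,  67.8,   8.6]), 0.49)]
bench_block [(array([ 653.1, -117.6,   -4.3]), 0.98)]
hammer [(array([ 558.6, -271.2,    0.2]), 0.6)]
solder_block [(array([457.3, 361.5,   2.9]), 0.73)]
dish [(array([690. , 295.9,  -4.4]), 0.75)]
beaker [(array([778. , -32.3,  -0.2]), 0.62)]
scene [1049.3 -762.5  811.3]
rack [(array([563.7,  74. ,   2.3]), 0.66)]
long_hole [(array([616.2,  40.1,  37.9]), 0.97), (array([605. ,  86.8,   8.9]), 0.64)]
short_hole [(array([505.5, 110.4,  35.5]), 0.8)]
handle_top [(array([557.3,  77.1,  99.7]), 0.76)]
punch_long [(array([ 595.5, -379.6,    1.3]), 0.72)]
punch_short [(array([ 460.9, -174.9,    1.3]), 0.7), (array([ 548.9, -276. ,   -1.9]), 0.62)]
long_a [(array([593.6, 137.4,   9.6]), 0.63)]
short_a [(array([533.7,  14.7,   9.4]), 0.68), (array([518.8,  65.7,  10.4]), 0.64)]
bench_block [(array([ 652.2, -114.3,   -2.5]), 0.71)]
hammer [(array([ 551.8, -276.4,   -0.7]), 0.72)]
solder_block [(array([564.5,  77.3,   3.1]), 0.72), (array([454.1, 364.4,   1.2]), 0.71)]
dish [(array([687.9, 292.3,   0.8]), 0.72), (array([558.9,  75.7,  97.6]), 0.59)]
beaker []
1.4 [ 201.8 -591.5  292.2] [ 1.   0.2 -0.  -0. ] 69.7
```

View pics/t0.png

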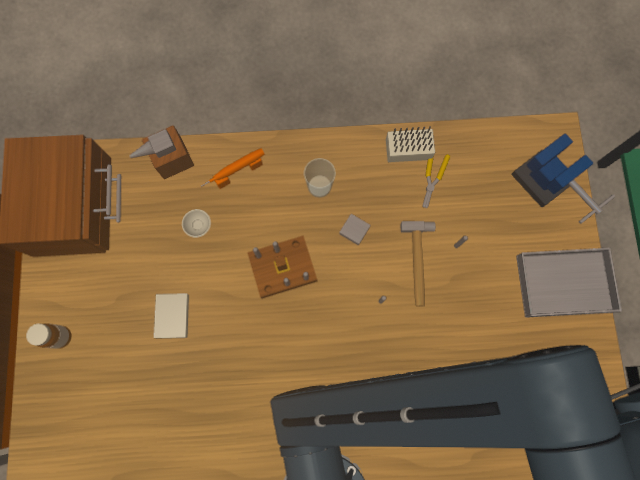

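View pics/s0.png

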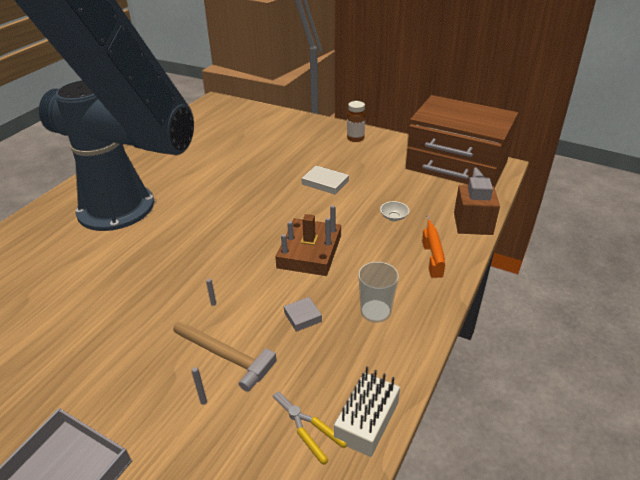

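Top view: the rack is at about px (283,266), with its free holes at (266,290) and (295,243). The punches stand at (461,241), the long one, and (382,299), the short one. The hammer lies between them at (418,262). The scene view agrees. Next I'll average the detections and fit the rack pose.

```bash
cat >> h.py <<'E'
from scipy.optimize import least_squares
PTS={'rack':[(0,0)],'long_hole':[(50,45)],'short_hole':[(-50,-45)],'handle_top':[(0,0)],'long_a':[(0,45),(-50,45)],'short_a':[(50,-45),(0,-45)]}
G0=(562,75,-1.326)
def rackfit(n=3,cams=('top','scene'),g=G0,pts=PTS):
    out={}
    for c in cams:
        A=[];B=[]
        for _ in range(n):
            capture(c)
            for q,m in pts.items():
                for r in pinpoint(c,q):
                    p=np.array(r['position'])[:2]
                    for a in m:
                        w=np.array(g[:2])+rot(g[2])@a
                        if np.linalg.norm(w-p)<14: A.append(a);B.append(p)
        A=np.array(A,float);B=np.array(B)
        s=least_squares(lambda v:((A@rot(v[2]).T+v[:2])-B).ravel(),g,loss='soft_l1',f_scale=3,x_scale=[1,1,.01])
        out[c]=s.x;print(c,len(A),s.x.round(3),'rms',np.sqrt((s.fun**2).mean()).round(1))
    return out
def rot(t): return np.array([[np.cos(t),-np.sin(t)],[np.sin(t),np.cos(t)]])
E
python3 - <<'E'
from h import *
from scipy.spatial.transform import Rotation as R
rackfit()
for c in ('top','scene'):
    for n,g in (('punch_long',(595,-380)),('punch_short',(461,-173))):
        L=[]
        for _ in range(3):
            capture(c)
            L+=[r['position'] for r in pinpoint(c,n) if np.hypot(r['position'][0]-g[0],r['position'][1]-g[1])<20]
        print(c,n,np.round(L,1).tolist())
        # mask: bottom pixel
        for m in masks_of(c,n)[:3]:
            v,u=np.nonzero(m['region']); e=proj(c,[[*g,0],[*g,95 if 'long' in n else 70]])
            if abs(u.mean()-e[:,0].mean())<15: print('  mask',m['score'],u.size,u.mean(),v.mean(),'exp',e.round(1).tolist())
o=env.get_obs();print(o['clock'],R.from_quat(o['tool_rot']).as_matrix().round(3))
E
```

```text
top 24 [561.619  75.365  -1.348] rms 1.9
scene 22 [562.446  76.611  -1.323] rms 1.9
top punch_long [[595.1, -383.0, -0.4], [592.6, -379.1, 1.5], [592.9, -380.4, 1.1]]
  mask 0.45 62 459.7258064516129 241.3709677419355 exp [[456.3, 245.3], [465.8, 236.9]]
top punch_short [[460.1, -171.4, -0.7], [464.6, -169.7, -0.5], [460.3, -169.9, 0.4]]
  mask 0.48 27 382.1111111111111 298.48148148148147 exp [[381.7, 300.9], [384.9, 297.5]]
scene punch_long [[596.7, -377.1, 0.9], [593.1, -379.9, 1.9], [594.8, -380.6, 3.8]]
  mask 0.57 262 198.9732824427481 386.1374045801527 exp [[203.0, 401.5], [193.9, 368.8]]
scene punch_short [[459.7, -177.1, 2.6], [463.5, -174.8, 1.9]]
  mask 0.51 108 210.5462962962963 290.76851851851853 exp [[212.1, 303.7], [207.2, 279.9]]
4.9 [[ 0.946  0.323 -0.   ]
 [ 0.323 -0.946  0.   ]
 [ 0.    -0.    -1.   ]]
```

```bash
python3 -m jog '[{"grip":0.087,"linear":[0.05,0.027,0],"twist":-0.02},{"grip":0.087,"linear":[0.1,0.054,0],"twist":-0.04},{"grip":0.087,"linear":[0.15,0.081,0],"twist":-0.06},{"grip":0.087,"linear":[0.2,0.108,0],"twist":-0.093},{"grip":0.087,"linear":[0.25,0.135,-0.01],"twist":-0.093},{"grip":0.087,"linear":[0.3,0.162,-0.03],"twist":-0.093},{"grip":0.087,"linear":[0.35,0.189,-0.05],"twist":-0.093},{"grip":0.087,"linear":[0.392,0.2115,-0.07],"twist":-0.093}]' 20
python3 -m jog '[{"grip":0.087,"linear":[0,0,0],"twist":0},{"grip":0.087,"linear":[0,0,0],"twist":0}]'
python3 - <<'E'
from h import *
o=env.get_obs();print(o['clock'],o['tool_pos'],o['tool_rot'])
im=capture('scene')[300:480,100:340];cv2.imwrite('pics/s1.png',cv2.resize(im[:,:,::-1],None,fx=3,fy=3))
E
```

```text
clock: 5.9
tool_pos: [595.8, -378.6, 221.7]
tool_rot: [0.993, 0.118, 0.0, 0.0]
ft_force: [0.2, -1.0, 0.6]
opening: 86.8
grasp_force: 0.0
clock: 6.15
tool_pos: [593.6, -380.1, 222.2]
tool_rot: [0.993, 0.118, -0.0, 0.0]
ft_force: [0.1, 0.6, 1.0]
opening: 87.2
grasp_force: 0.0
6.15 [ 593.56374032 -380.13915032  222.16595648] [ 9.93028233e-01  1.17876044e-01 -3.97454491e-04  9.77124003e-05]
```

View pics/s1.png

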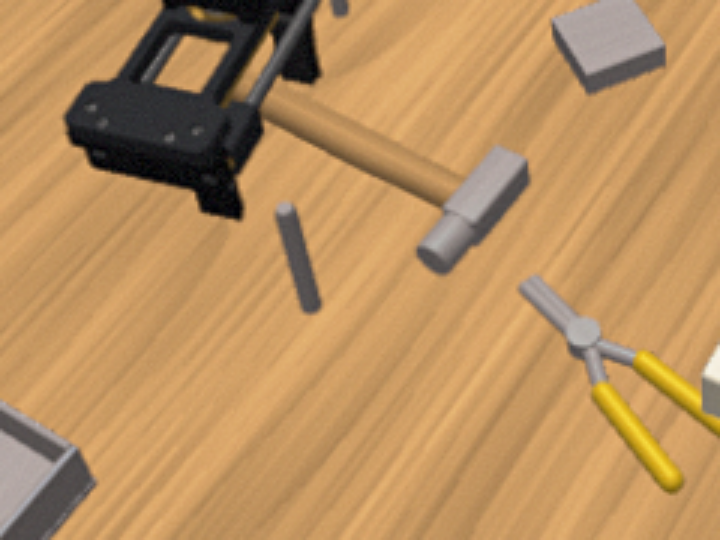

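The gripper is above and to one side of the long punch, which still stands at about px (300,258) in the crop. I'll descend and grip it at 62 mm above its foot.

```bash
python3 -m jog '[{"grip":0.087,"linear":[0,0,-0.03],"twist":0},{"grip":0.087,"linear":[0,0,-0.06],"twist":0},{"grip":0.087,"linear":[0,0,-0.09],"twist":0},{"grip":0.087,"linear":[0,0,-0.109],"twist":0},{"grip":0.02,"linear":[0,0,-0.109],"twist":0},{"grip":0.016,"linear":[0,0,-0.109],"twist":0},{"grip":0.012,"linear":[0,0,-0.109],"twist":0},{"grip":0.005,"linear":[0,0,-0.109],"twist":0}]' 20
python3 -m jog '[{"grip":0.005,"linear":[0,0,0],"twist":0},{"grip":0.005,"linear":[0,0,0],"twist":0},{"grip":0.005,"linear":[0,0,0],"twist":0},{"grip":0.005,"linear":[0,0,0],"twist":0}]' 20
python3 - <<'E'
from h import *
im=capture('scene')[300:480,100:340];cv2.imwrite('pics/s2.png',cv2.resize(im[:,:,::-1],None,fx=3,fy=3))
E
```

```text
clock: 7.2
tool_pos: [594.3, -380.2, 114.4]
tool_rot: [0.993, 0.118, 0.001, 0.001]
ft_force: [-0.2, -0.5, -0.3]
opening: 54.6
grasp_force: 0.0
clock: 7.7
tool_pos: [593.8, -380.0, 113.2]
tool_rot: [0.993, 0.118, -0.0, -0.0]
ft_force: [0.5, 0.4, 0.1]
opening: 14.8
grasp_force: 0.0
```

View pics/s2.png

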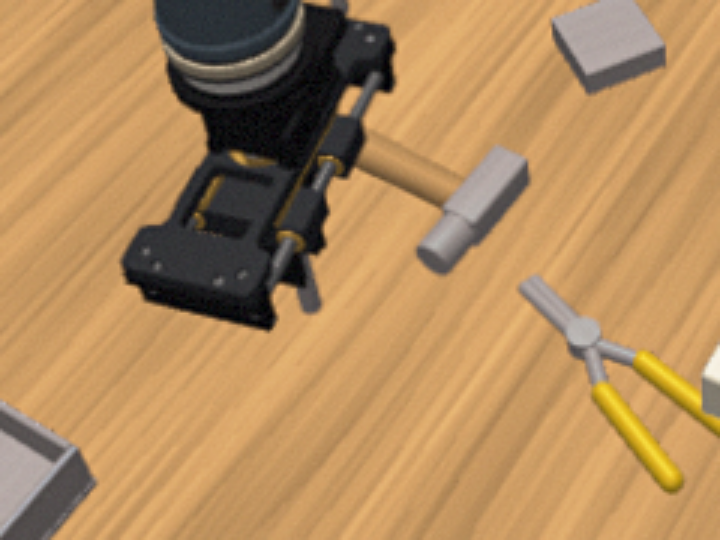

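The punch is upright between the fingers, with its foot at about (313,308). The opening is 14.8 mm, nearly closed. I'll finish closing and lift.

```bash
python3 -m jog '[{"grip":0.005,"linear":[0,0,0],"twist":0},{"grip":0.005,"linear":[0,0,0],"twist":0},{"grip":0.005,"linear":[0,0,0],"twist":0},{"grip":0.005,"linear":[0,0,0.02],"twist":0},{"grip":0.005,"linear":[0,0,0.05],"twist":0},{"grip":0.005,"linear":[0,0,0.09],"twist":0},{"grip":0.005,"linear":[0,0,0.13],"twist":0},{"grip":0.005,"linear":[0,0,0.13],"twist":0}]' 25
python3 - <<'E'
from h import *
o=env.get_obs();t=np.array(o['tool_pos']);print(t)
h=np.array([561.9,76])+rot(-1.335)@[50,45];print('hole',h,'d',h-t[:2])
E
```

```text
clock: 8.75
tool_pos: [595.8, -381.6, 249.4]
tool_rot: [0.993, 0.118, 0.004, 0.004]
ft_force: [0.9, -0.1, -1.5]
opening: 12.4
grasp_force: 25.0
[ 595.76119047 -381.59131358  249.35505208]
hole [617.33565517  37.89635009] d [ 21.57446469 419.48766367]
```

```bash
python3 -m jog '[{"grip":0.005,"linear":[0,0.03,0],"twist":0},{"grip":0.005,"linear":[0,0.08,0],"twist":0},{"grip":0.005,"linear":[0.01,0.14,0],"twist":0},{"grip":0.005,"linear":[0.01,0.2,0],"twist":0},{"grip":0.005,"linear":[0.02,0.26,0],"twist":0},{"grip":0.005,"linear":[0.0235,0.32,0],"twist":0},{"grip":0.005,"linear":[0.0235,0.375,0],"twist":0},{"grip":0.005,"linear":[0.0235,0.418,0],"twist":0}]'
python3 -m jog '[{"grip":0.005,"linear":[0,0,-0.03],"twist":0},{"grip":0.005,"linear":[0,0,-0.055],"twist":0},{"grip":0.005,"linear":[0,0,-0.06],"twist":0},{"grip":0.005,"linear":[0,0,-0.06],"twist":0},{"grip":0.005,"linear":[0,0,-0.06],"twist":0}]'
python3 - <<'E'
from h import *
ims=[cv2.resize(capture(c)[b[1]:b[1]+100,b[0]:b[0]+130],None,fx=4,fy=4,interpolation=cv2.INTER_CUBIC) for c,b in (('scene',(250,190)),('top',(230,215)))]
cv2.imwrite('pics/s3.png',cv2.resize(np.vstack(ims)[:,:,::-1],(390,600)) if 0 else cv2.resize(np.hstack(ims)[:,:,::-1],(800,308)))
for c in ('scene','top'): print(c,[np.round(r['position'],1) for r in pinpoint(c,'punch_long')[:3]],[np.round(r['position'],1) for r in pinpoint(c,'long_hole')[:2]])
o=env.get_obs();t=np.array(o['tool_pos']);print(t,o['tool_rot'],o['opening'],o['ft_force'])
E
```

```text
clock: 9.75
tool_pos: [616.3, 40.6, 242.5]
tool_rot: [0.993, 0.118, -0.001, -0.0]
ft_force: [0.1, 0.0, -0.3]
opening: 11.9
grasp_force: 25.0
clock: 10.38
tool_pos: [618.0, 37.7, 184.3]
tool_rot: [0.993, 0.117, 0.001, 0.0]
ft_force: [0.2, -0.8, -1.0]
opening: 12.1
grasp_force: 25.0
scene [array([594.7, 137.2,   8.5]), array([620.7,  39. ,  76. ])] [array([618.9,  40.6,  37.1])]
top [] []
[617.51931351  37.9190493  183.77645189] [9.93063752e-01 1.17576332e-01 4.24473995e-04 1.03154838e-04] 12.44063854316552 [-0.25103163 -0.04547564 -1.18666105]
```

View pics/s3.png

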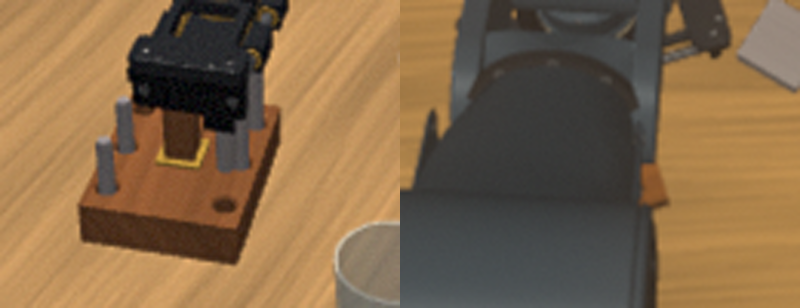

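The scene crop shows the punch held just above the free hole, with the hole at about px (323,257) and the foot near (326,244). The arm blocks the top camera. I'll lower it to about 10 mm above the mouth and compare in pixels.

```bash
python3 -m jog '[{"grip":0.005,"linear":[0,0,-0.015],"twist":0},{"grip":0.005,"linear":[0,0,-0.022],"twist":0},{"grip":0.005,"linear":[0,0,-0.022],"twist":0},{"grip":0.005,"linear":[0,0,-0.022],"twist":0}]'
python3 - <<'E'
from h import *
im=capture('scene')
t=np.array(env.get_obs()['tool_pos']);print(t)
print('pred foot',proj('scene',[[t[0],t[1],t[2]-113]]).round(1),'hole',proj('scene',[[617.3,37.9,36]]).round(1))
print('d/dx,dy,dz per mm',(proj('scene',[[618.3,37.9,36],[617.3,38.9,36],[617.3,37.9,37]])-proj('scene',[[617.3,37.9,36]])).round(2).tolist())
x,y=300,215
cv2.imwrite('pics/s4.png',cv2.resize(im[y:y+55,x:x+60,::-1],(600,550),interpolation=cv2.INTER_CUBIC))
E
```

```text
clock: 11.18
tool_pos: [617.4, 38.0, 161.0]
tool_rot: [0.993, 0.118, -0.0, -0.0]
ft_force: [0.1, -0.4, -0.6]
opening: 12.0
grasp_force: 25.0
[617.52457302  37.98264302 161.29458878]
pred foot [[322.2 251.5]] hole [[322.2 255.7]]
d/dx,dy,dz per mm [[0.39, 0.13], [0.21, -0.26], [-0.01, -0.34]]
```

View pics/s4.png

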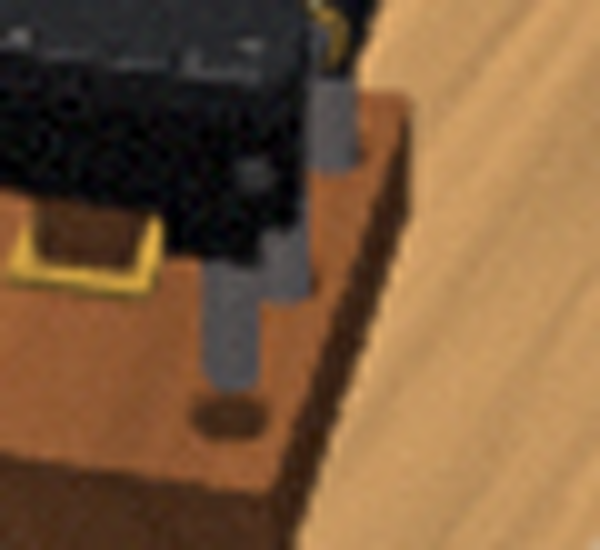

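The foot (axis at px 322.6) sits directly over the hole (322.5,256), and both match the prediction. I'll insert gently.

```bash
python3 -m jog '[{"grip":0.005,"linear":[0,0,-0.005],"twist":0},{"grip":0.005,"linear":[0,0,-0.01],"twist":0},{"grip":0.005,"linear":[0,0,-0.014],"twist":0},{"grip":0.005,"linear":[0,0,-0.017],"twist":0},{"grip":0.005,"linear":[0,0,-0.017],"twist":0}]'
```

```text
clock: 11.85
tool_pos: [617.2, 38.0, 143.9]
tool_rot: [0.993, 0.118, -0.0, -0.0]
ft_force: [-1.1, -0.2, -2.4]
opening: 12.4
grasp_force: 25.0
```

```bash
python3 -m jog '[{"grip":0.005,"linear":[0,0,-0.006],"twist":0},{"grip":0.005,"linear":[0,0,-0.012],"twist":0},{"grip":0.005,"linear":[0,0,-0.017],"twist":0},{"grip":0.005,"linear":[0,0,-0.019],"twist":0},{"grip":0.005,"linear":[0,0,-0.019],"twist":0}]'
```

```text
clock: 12.48
tool_pos: [617.3, 38.0, 125.0]
tool_rot: [0.993, 0.118, -0.0, -0.0]
ft_force: [-0.0, -0.8, -0.0]
opening: 12.1
grasp_force: 25.0
```

Foot about 2 mm above the floor with no force reading. I'll release with a small opening and go up.

```bash
python3 -m jog '[{"grip":0.026,"linear":[0,0,0],"twist":0},{"grip":0.026,"linear":[0,0,0],"twist":0},{"grip":0.026,"linear":[0,0,0],"twist":0},{"grip":0.026,"linear":[0,0,0.02],"twist":0},{"grip":0.026,"linear":[0,0,0.06],"twist":0},{"grip":0.026,"linear":[0,0,0.1],"twist":0},{"grip":0.06,"linear":[-0.03,-0.02,0.1],"twist":0},{"grip":0.087,"linear":[-0.08,-0.06,0.1],"twist":0}]'
python3 -m jog '[{"grip":0.087,"linear":[-0.04,-0.06,0],"twist":0},{"grip":0.087,"linear":[-0.076,-0.11,0],"twist":0},{"grip":0.087,"linear":[-0.076,-0.15,0],"twist":0},{"grip":0.087,"linear":[-0.076,-0.15,0],"twist":0},{"grip":0.087,"linear":[-0.076,-0.15,0],"twist":0}]' 20
python3 - <<'E'
from h import *
for c in ('scene','top'):
    for q,g in (('punch_long',(617,38)),('punch_short',(461,-173))):
        L=[]
        for _ in range(3):
            capture(c);L+=[np.round(r['position'],1).tolist() for r in pinpoint(c,q) if np.hypot(r['position'][0]-g[0],r['position'][1]-g[1])<25]
        print(c,q,L)
o=env.get_obs();print(o['clock'],o['tool_pos'])
im=capture('scene');cv2.imwrite('pics/s5.png',cv2.resize(im[170:320,180:380,::-1],(800,600),interpolation=cv2.INTER_CUBIC))
E
```

```text
clock: 13.48
tool_pos: [539.4, -21.1, 226.4]
tool_rot: [0.993, 0.119, 0.002, 0.001]
ft_force: [0.1, -0.8, -0.3]
opening: 38.6
grasp_force: 0.0
clock: 14.1
tool_pos: [462.3, -170.7, 225.3]
tool_rot: [0.993, 0.117, -0.0, -0.0]
ft_force: [0.6, 1.2, 0.0]
opening: 84.5
grasp_force: 0.0
scene punch_long [[619.2, 37.9, 12.8], [618.2, 42.3, 11.9], [617.1, 37.9, 13.4]]
scene punch_short [[463.4, -172.3, 3.5], [461.9, -174.3, 3.0], [460.9, -176.6, 3.3]]
top punch_long [[618.5, 39.9, 13.2], [616.7, 36.3, 11.6]]
top punch_short []
15.3 [ 462.5416893  -171.07016384  225.25568457]
```

View pics/s5.png

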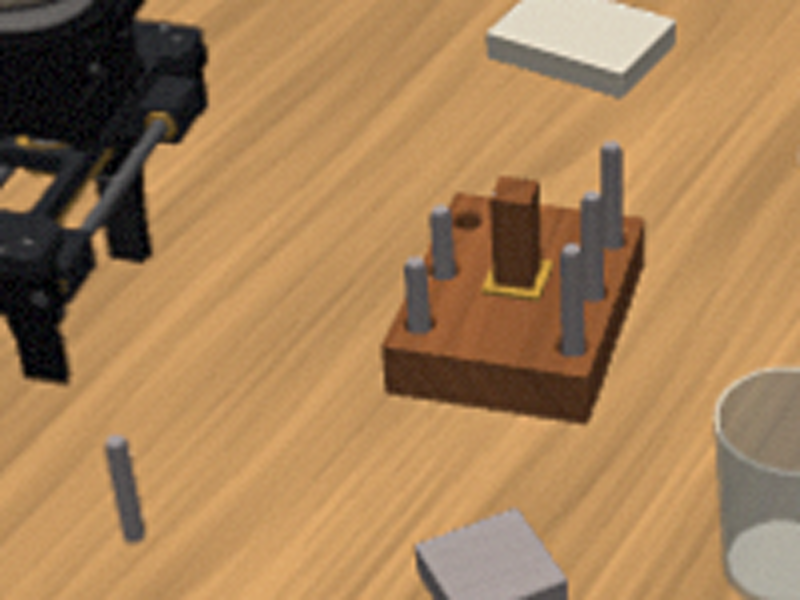

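The long punch stands in its hole at px (322,247) and the rack has not moved. The short punch still stands at (211,291). Next I'll grip it at 52 mm above its foot.

```bash
python3 -m jog '[{"grip":0.087,"linear":[0,-0.002,-0.03],"twist":0},{"grip":0.087,"linear":[0,-0.002,-0.07],"twist":0},{"grip":0.087,"linear":[0,-0.002,-0.105],"twist":0},{"grip":0.087,"linear":[0,-0.002,-0.122],"twist":0},{"grip":0.087,"linear":[0,-0.002,-0.122],"twist":0},{"grip":0.03,"linear":[0,-0.002,-0.122],"twist":0},{"grip":0.02,"linear":[0,-0.002,-0.122],"twist":0},{"grip":0.014,"linear":[0,-0.002,-0.122],"twist":0}]' 20
python3 -m jog '[{"grip":0.005,"linear":[0,0,0],"twist":0},{"grip":0.005,"linear":[0,0,0],"twist":0},{"grip":0.005,"linear":[0,0,0],"twist":0},{"grip":0.005,"linear":[0,0,0],"twist":0},{"grip":0.005,"linear":[0,0,0],"twist":0},{"grip":0.005,"linear":[0,0,0],"twist":0}]' 25
```

```text
clock: 16.35
tool_pos: [462.9, -173.2, 104.1]
tool_rot: [0.993, 0.118, 0.001, 0.001]
ft_force: [-0.3, -0.3, -0.3]
opening: 64.5
grasp_force: 0.0
clock: 17.1
tool_pos: [462.5, -173.1, 103.2]
tool_rot: [0.993, 0.118, -0.0, 0.0]
ft_force: [0.7, -0.2, -0.3]
opening: 12.1
grasp_force: 25.0
```

```bash
python3 -m jog '[{"grip":0.005,"linear":[0,0,0.02],"twist":0},{"grip":0.005,"linear":[0,0,0.06],"twist":0},{"grip":0.005,"linear":[0,0,0.11],"twist":0},{"grip":0.005,"linear":[0,0.03,0.137],"twist":0},{"grip":0.005,"linear":[0.01,0.09,0.137],"twist":0},{"grip":0.005,"linear":[0.02,0.14,0.137],"twist":0},{"grip":0.005,"linear":[0.03,0.19,0.137],"twist":0},{"grip":0.005,"linear":[0.04,0.245,0.137],"twist":0}]'
python3 -m jog '[{"grip":0.005,"linear":[0.004,0.042,0],"twist":0},{"grip":0.005,"linear":[0.004,0.042,-0.03],"twist":0},{"grip":0.005,"linear":[0.004,0.042,-0.07],"twist":0},{"grip":0.005,"linear":[0.004,0.042,-0.09],"twist":0},{"grip":0.005,"linear":[0.004,0.042,-0.09],"twist":0},{"grip":0.005,"linear":[0.004,0.042,-0.09],"twist":0}]'
python3 - <<'E'
from h import *
im=capture('scene')
t=np.array(env.get_obs()['tool_pos']);print(t)
a=proj('scene',[[t[0],t[1],t[2]-103],[506.5,114.1,36]]);print('pred foot,hole',a.round(1))
x,y=(a[1]-[30,35]).astype(int);print(x,y)
cv2.imwrite('pics/s6.png',cv2.resize(im[y:y+55,x:x+60,::-1],(600,550),interpolation=cv2.INTER_CUBIC))
E
```

```text
clock: 18.1
tool_pos: [502.6, 73.4, 240.2]
tool_rot: [0.993, 0.117, -0.0, 0.0]
ft_force: [0.3, -0.4, -0.7]
opening: 12.3
grasp_force: 25.0
clock: 18.85
tool_pos: [507.0, 113.9, 150.8]
tool_rot: [0.993, 0.118, 0.001, 0.0]
ft_force: [-0.5, -0.7, -1.0]
opening: 11.9
grasp_force: 25.0
[507.19037763 113.93413331 151.15055661]
pred foot,hole [[296.4 220.2]
 [296.4 224.1]]
266 189
```

View pics/s6.png

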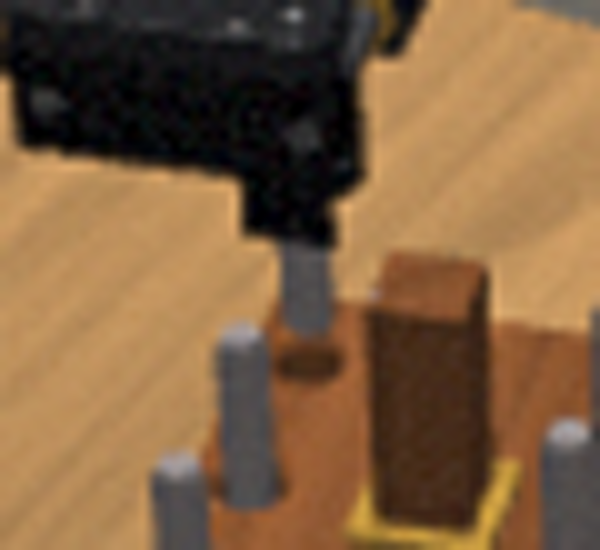

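The foot (px x 296.7) is over the hole at (296.9,225), as predicted. Inserting.

```bash
python3 -m jog '[{"grip":0.005,"linear":[0,0,-0.005],"twist":0},{"grip":0.005,"linear":[0,0,-0.01],"twist":0},{"grip":0.005,"linear":[0,0,-0.014],"twist":0},{"grip":0.005,"linear":[0,0,-0.018],"twist":0},{"grip":0.005,"linear":[0,0,-0.018],"twist":0}]'
```

```text
clock: 19.52
tool_pos: [506.3, 114.0, 131.8]
tool_rot: [0.993, 0.118, -0.0, -0.0]
ft_force: [-0.2, -0.3, 0.4]
opening: 11.8
grasp_force: 25.0
```

```bash
python3 -m jog '[{"grip":0.005,"linear":[0,0,-0.006],"twist":0},{"grip":0.005,"linear":[0,0,-0.012],"twist":0},{"grip":0.005,"linear":[0,0,-0.016],"twist":0},{"grip":0.005,"linear":[0,0,-0.0175],"twist":0},{"grip":0.005,"linear":[0,0,-0.0175],"twist":0}]'
```

```text
clock: 20.15
tool_pos: [506.5, 114.0, 114.6]
tool_rot: [0.993, 0.118, -0.0, -0.0]
ft_force: [-0.6, 0.3, -1.2]
opening: 11.8
grasp_force: 25.0
```

```bash
python3 -m jog '[{"grip":0.026,"linear":[0,0,0],"twist":0},{"grip":0.026,"linear":[0,0,0],"twist":0},{"grip":0.026,"linear":[0,0,0],"twist":0},{"grip":0.026,"linear":[0,0,0.02],"twist":0},{"grip":0.026,"linear":[0,0,0.06],"twist":0},{"grip":0.026,"linear":[0,0,0.115],"twist":0},{"grip":0.05,"linear":[-0.03,0.04,0.13],"twist":0},{"grip":0.087,"linear":[-0.06,0.08,0.13],"twist":0}]'
python3 -m jog '[{"grip":0.087,"linear":[0,0,0],"twist":0},{"grip":0.087,"linear":[0,0,0],"twist":0}]'
python3 - <<'E'
from h import *
im=capture('scene');cv2.imwrite('pics/s7.png',cv2.resize(im[170:290,240:400,::-1],(800,600),interpolation=cv2.INTER_CUBIC))
P=dict(PTS);P.pop('long_hole');P.pop('short_hole')
rackfit(3,g=(562,76,-1.335),pts=P)
for c in ('scene','top'): print(c,[np.round(r['position'],1).tolist() for q in ('punch_long','punch_short') for r in pinpoint(c,q)])
o=env.get_obs();print(o['clock'],o['tool_pos'],o['ft_force'],o['joint_efforts'])
E
```

```text
clock: 21.15
tool_pos: [447.1, 194.7, 246.7]
tool_rot: [0.993, 0.117, 0.002, -0.0]
ft_force: [0.2, -0.3, -0.1]
opening: 38.9
grasp_force: 0.0
clock: 21.4
tool_pos: [447.0, 193.9, 244.9]
tool_rot: [0.993, 0.118, 0.001, 0.0]
ft_force: [-0.1, -0.6, -0.8]
opening: 57.8
grasp_force: 0.0
top 17 [561.384  75.938  -1.362] rms 2.2
scene 17 [561.757  77.295  -1.318] rms 2.3
scene [[617.0, 39.7, 14.1], [454.8, 363.4, -1.3], [504.8, 107.6, 8.3]]
top [[619.2, 40.7, 12.1], [562.2, 79.3, -1.4], [506.9, 112.9, 9.3]]
23.15 [446.55212269 193.96038716 244.76214304] [0.23304635 0.58199427 0.33530883] [-8.47220072e-04 -3.43117940e+01 -1.32703865e+01  3.22369637e-02
 -7.39129563e-02 -8.41800954e-06]
```

View pics/s7.png

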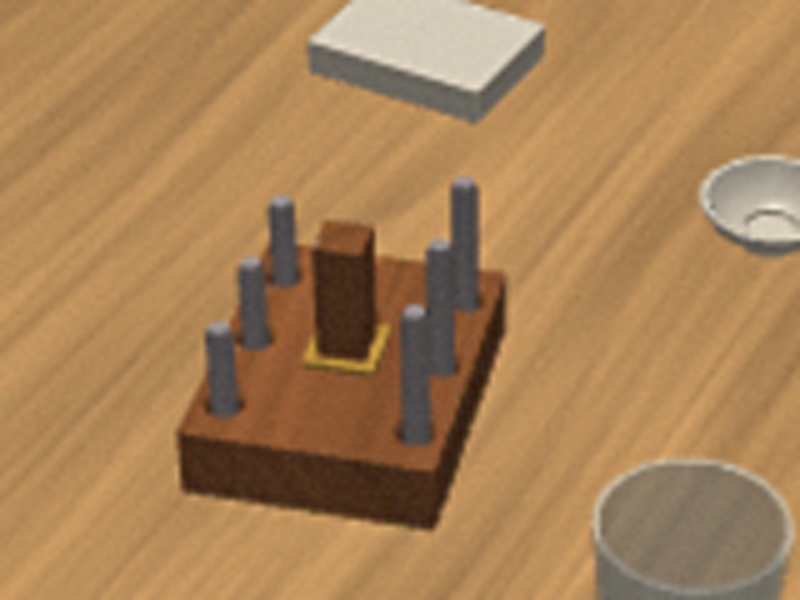

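All six punches stand in the rack and the bystanders are untouched. Next I'll move over the post and descend with the gripper open.

```bash
python3 -m jog '[{"grip":0.087,"linear":[0.04,-0.04,0],"twist":0},{"grip":0.087,"linear":[0.08,-0.08,0],"twist":0},{"grip":0.087,"linear":[0.115,-0.1175,0],"twist":0},{"grip":0.087,"linear":[0.115,-0.1175,0],"twist":0},{"grip":0.087,"linear":[0.115,-0.1175,-0.03],"twist":0},{"grip":0.087,"linear":[0.115,-0.1175,-0.06],"twist":0},{"grip":0.087,"linear":[0.115,-0.1175,-0.095],"twist":0},{"grip":0.087,"linear":[0.115,-0.1175,-0.122],"twist":0}]' 20
python3 -m jog '[{"grip":0.04,"linear":[0,0,0],"twist":0},{"grip":0.034,"linear":[0,0,0],"twist":0},{"grip":0.03,"linear":[0,0,0],"twist":0},{"grip":0.027,"linear":[0,0,0],"twist":0},{"grip":0.015,"linear":[0,0,0],"twist":0},{"grip":0.015,"linear":[0,0,0],"twist":0},{"grip":0.015,"linear":[0,0,0],"twist":0}]' 20
```

```text
clock: 24.15
tool_pos: [560.0, 77.4, 121.4]
tool_rot: [0.993, 0.118, -0.001, -0.0]
ft_force: [0.5, -0.2, -0.1]
opening: 87.5
grasp_force: 0.0
clock: 25.02
tool_pos: [561.6, 76.4, 122.8]
tool_rot: [0.993, 0.118, 0.0, 0.0]
ft_force: [1.2, 0.5, -0.0]
opening: 25.1
grasp_force: 0.0
```

```bash
python3 -m jog '[{"grip":0.01,"linear":[0,0,0],"twist":0},{"grip":0.01,"linear":[0,0,0],"twist":0},{"grip":0.01,"linear":[0,0,0],"twist":0},{"grip":0.01,"linear":[0,0,0],"twist":0}]' 55
python3 -m jog '[{"grip":0.01,"linear":[0,0,0.004],"twist":0},{"grip":0.01,"linear":[0,0,0.01],"twist":0},{"grip":0.01,"linear":[0,0,0.018],"twist":0},{"grip":0.01,"linear":[0,0,0.026],"twist":0},{"grip":0.01,"linear":[0,0,0.03],"twist":0},{"grip":0.01,"linear":[0,0,0.03],"twist":0}]' 55
python3 - <<'E'
from h import *
im=capture('scene');cv2.imwrite('pics/s8.png',cv2.resize(im[150:300,230:430,::-1],(800,600),interpolation=cv2.INTER_CUBIC))
print(env.get_obs()['torque'])
E
```

```text
clock: 25.52
tool_pos: [561.5, 76.4, 122.8]
tool_rot: [0.993, 0.118, -0.0, 0.0]
ft_force: [0.1, -1.0, 1.4]
opening: 23.6
grasp_force: 55.0
clock: 26.28
tool_pos: [561.8, 76.5, 153.3]
tool_rot: [0.993, 0.118, 0.001, 0.0]
ft_force: [0.2, -0.1, -8.0]
opening: 23.8
grasp_force: 55.0
[-0.00615025  0.0401678   0.00231941]
```

View pics/s8.png

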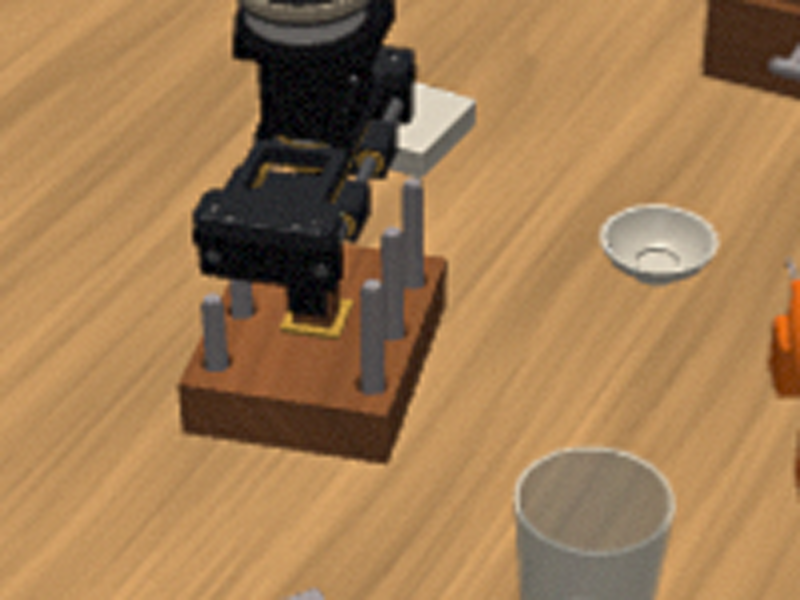

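The rack hangs level at 30 mm with the punches in place (weight reading 8 N). I'll lift it another 95 mm, to 125 mm in total.

```bash
python3 -m jog '[{"grip":0.01,"linear":[0,0,0.008],"twist":0},{"grip":0.01,"linear":[0,0,0.022],"twist":0},{"grip":0.01,"linear":[0,0,0.038],"twist":0},{"grip":0.01,"linear":[0,0,0.054],"twist":0},{"grip":0.01,"linear":[0,0,0.07],"twist":0},{"grip":0.01,"linear":[0,0,0.084],"twist":0},{"grip":0.01,"linear":[0,0,0.092],"twist":0},{"grip":0.01,"linear":[0,0,0.095],"twist":0}]'
python3 -m jog '[{"grip":0.01,"linear":[0,0,0],"twist":0},{"grip":0.01,"linear":[0,0,0],"twist":0},{"grip":0.01,"linear":[0,0,0],"twist":0},{"grip":0.01,"linear":[0,0,0],"twist":0},{"grip":0.01,"linear":[0,0,0],"twist":0},{"grip":0.01,"linear":[0,0,0],"twist":0},{"grip":0.01,"linear":[0,0,0],"twist":0},{"grip":0.01,"linear":[0,0,0],"twist":0}]'
python3 - <<'E'
from h import *
im=capture('scene');cv2.imwrite('pics/s9.png',cv2.resize(im[120:270,230:430,::-1],(800,600),interpolation=cv2.INTER_CUBIC))
E
```

```text
clock: 27.32
tool_pos: [561.6, 76.5, 248.3]
tool_rot: [0.993, 0.118, 0.0, 0.0]
ft_force: [0.0, -1.3, -8.8]
opening: 23.7
grasp_force: 55.0
clock: 28.32
tool_pos: [561.5, 76.5, 247.8]
tool_rot: [0.993, 0.118, 0.0, -0.0]
ft_force: [-0.2, -0.5, -8.4]
opening: 23.9
grasp_force: 55.0
```

View pics/s9.png

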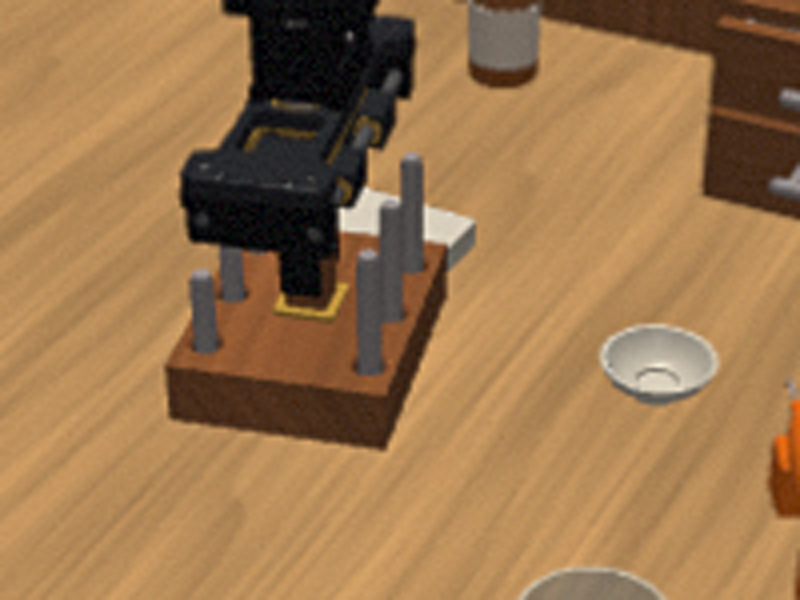

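The rack is held level and still at 125 mm, with its punches in and clear of everything else. Handing in.

```bash
python3 -c "
from rig import workorder
print(workorder.job_done())"
```

```text
the job is handed in; nothing more can be done
None
```

Job handed in at about 28 s: both loose punches are in the free holes of their own rows, and the rack is held by its post about 125 mm up, level and still with all six punches in it; the hand-in returned no verdict.

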